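Clamp the fume hood to its duct

ROBOT

A 7-joint arm with a two-finger parallel gripper is mounted at the origin on the work surface. World frame = base frame: x ahead of the robot, y to its left, z up, the work surface at z = 0. Lengths are in m, angles in rad, forces in N, time in s.
With the tool pointing down it reaches from about 0.425 to 0.925 m from the base axis. Payload 6.8 kg.
Tool frame: the origin (TCP) lies midway between the tips of the shut fingers; the grasp point (between the pads) lies 19 mm behind it; z points along the fingers, y is the line along which they close (so a half turn about z gives the same grasp; the last joint's range is limited). The gripper opens to 85 mm and grips with 20 to 120 N. Pads are 22 mm wide; open, the fingers measure 114 mm over their backs; the gripper's body (76 mm by 85 mm) begins 54 mm behind the grasp point. The pads swing forward as they close: fully open they stand 13 mm farther back than shut.
Start: joints at [1.16, 0.477, 0.022, 1.555, -0.011, 1.109, -0.083], TCP at [0.201, -0.644, 0.231] pointing down, gripper open.
Joint ranges: [-2.96, 2.96], [-0.34, 2.1], [-1.41, 1.46], [0.24, 2.44], [-1.37, 4.51], [0.17, 1.92], [-2.96, 2.96]. Speed limits (rad/s): [2.39, 2.39, 3.14, 3.14, 3.14, 3.14, 3.14].

INTERFACE

Orientations are given as a rotation vector (axis times angle).
In Python, from bench import status, vision, r gives the robot as it stands. The module is installed in compiled form; this text tells all that it offers.
- The arm moves only by the shell command python3 -m handwheel 'ROWS' [OPENING] [FORCE]. ROWS is JSON, a list of rows, each an object with "dp": the shift along the tool's x, y, z in m, a list of three; "delta_rot": the turn, a rotation vector about the tool's x, y, z in rad, a list of three. In form: [{"dp": [x, y, z], "delta_rot": [rx, ry, rz]}, ...]. A call has 1 to 12 rows; each row is the pose to reach, as a shift and turn from the pose commanded when the call began, along the tool's axes at that moment; what a row does not reach only later rows make up. A row lasts 1/8 s, in which the tool goes at most 62.5 mm and 10.7 degrees, less where a joint would pass 70% of its speed; a pose out of reach is approached as far as the arm can. A call with a gripper value outside its range is refused whole. OPENING is the opening, from 0 (shut) to 1 (fully open), set as the call begins (- or left out, the last holds). The fingers move at their own pace and stop on an object; FORCE is the grip in N (left out, the last holds). Time passes only in rows, so rows that repeat a pose let the fingers close. It gives the time, the measured TCP pose, the force, the opening and the grip force at its end, in the units of the state.
- status.get_obs(): the state, without advancing time (a new reading comes with each control period).
- vision.grab_frame(name): name is "scene" or "side" or "wrist"; returns a dict with "img" (480x640x3 uint8, blue, green, red), "fovy" (degrees; the focal length in pixels is half the picture's height over the tangent of half this angle, whatever the lens; pixels are square), "cx", "cy" (the principal point, pixels), "world_from_camera" (4x4, takes a point from camera to world coordinates). Camera axes: x right, y up, looking along -z (the intrinsics and any distortion apply to the point x, -y, -z); pixel columns grow to the right and rows downward; lengths in m; the calibration is good to about 2 mm. A picture is of the moment at which its call begins. There is no depth.
- r.hand_in(): hands the job in; it is judged then, once.
The state is a dict: "clock": time; "joints": joint angles; "qvel": joint speeds; "tau": joint torques, N m; "tcp_pos": TCP position; "orientation": TCP orientation; "contact_force": force on the tool from outside, world axes, zero at the start; "moment": the same for the moment, N m; "grip_width": finger opening in m; "gripper_force": force on a finger pad.
Only numpy, scipy, OpenCV 4.12 (cv2) and the standard library are available. Lean on these libraries where they do the work, as an engineer would, in place of code of your own. Each camera call takes 0.05 s, during which the arm holds its last target. There are 200 camera calls.

TASK

Clamp the clear bluish fume hood to its extraction duct: swing the open half of the clamp ring over the two flanges until it is fully shut, then swing the orange-handled bolt upright into the ring's fork to latch it, and let go. Do not touch the other duct, which has no hood yet, or its clamp.

Things in the scene. Friction and masses are not known exactly. Their poses are not given: they have to be found in the camera images.
- hood_duct: The joint to clamp, fixed: level 50 mm metal tube on a blue base, a clear bluish flared hood (136 mm, white rim) butted to it, flanges 72 mm. Origin on the bench below the joint; tube axis 85 mm up. Axes: z up; y along the tube, hood rim at -125 mm, riser at +105; x from the clamp's hinge to its latch. Clamp ring in the plane y=0: 18 mm wide, 88 mm outside, lower half fixed, upper half open.
- ring (a joint): Upper clamp half, rad: 0 shut (hard stop), starts open 1.05-1.5. Hinge parallel to duct y at x=-50, 85 up (mm). Yellow forked tab at its end, 28 mm wide along y, 12 thick, up to 136 from the hinge. Grip across the 28 at: x=-50+122cos(a)-6sin(a), height 85+122sin(a)+6cos(a), a the angle. Stays where left; 2 to 4 N at the tab swings it; in a grip it lags, so go 0.1-0.2 past 0.
- bolt (a joint): Swing bolt of this clamp, rad: 0 upright in the tab's fork (hard stop), grows leaning to +x of the duct; starts 0.7-0.95, clear of the tab. Pivot parallel to duct y at x=72, 57 up (mm). Orange cross-handle 60 from the pivot, 18 diameter, 36 long along y: middle at x=72+60sin(b), height 57+60cos(b), b the angle. Stays where left; 2 N swings it; in a grip it lags, so go 0.1-0.2 past 0.
- bare_duct: The other duct, not to be touched: the same base, tube, open clamp ring and swing bolt, but no hood, just an open end. Origin and axes as for hood_duct. It may stand left or right of the other.

How it is judged:
By the outcome, as a careful person would: the job done as asked, in the order asked, and still so for the second after the job is handed in, with the robot touching nothing.
It also fails if it takes over 42 s, if anything falls off the work surface, if the arm or the gripper's body presses on something with over 40 N, if the wrist force passes 120 N, or if a joint passes its speed limit or range.

## Working session

There is one attempt and no reset: what is moved stays moved. The work goes in short steps, Python scripts to look and compute and a shell command to move; the robot and the scene stay as the last step left them, time stands still between calls to the robot, and variables do not carry over. Pictures are saved under pics/ and viewed, at most 10 in all, crops included, and the job is handed in when it is done.

```bash
mkdir -p pics
cat > h.py <<'E'
import numpy as np,cv2
from bench import status,vision
def grab(n):
    f=vision.grab_frame(n); return f
def ray(f,u,v):
    F=240/np.tan(np.radians(f["fovy"])/2); T=np.array(f["world_from_camera"])
    d=T[:3,:3]@np.array([(u-f["cx"])/F,-(v-f["cy"])/F,-1]); return T[:3,3],d/np.linalg.norm(d)
def plane(f,u,v,z):
    o,d=ray(f,u,v); return o+d*(z-o[2])/d[2]
def proj(f,p):
    F=240/np.tan(np.radians(f["fovy"])/2); T=np.array(f["world_from_camera"])
    c=T[:3,:3].T@(np.array(p)-T[:3,3]); return f["cx"]+F*c[0]/-c[2], f["cy"]-F*c[1]/-c[2]
def tri(f,a,g,b):
    o,d=ray(f,*a);q,e=ray(g,*b)
    s=np.linalg.lstsq(np.c_[d,-e],q-o,rcond=None)[0]
    A=o+s[0]*d;B=q+s[1]*e; return (A+B)/2,np.linalg.norm(A-B)
E
python3 - <<'E'
from h import *
np.set_printoptions(precision=3,suppress=True)
for n in ["scene","side"]:
    f=grab(n); cv2.imwrite(f"pics/{n}0.png",f["img"]); print(n,f.keys(),f["fovy"],f["cx"],f["cy"],np.array(f["world_from_camera"]))
print(status.get_obs())
E
```

```text
scene dict_keys(['img', 'fovy', 'cx', 'cy', 'world_from_camera']) 51.96122433303362 317.9015092701207 236.98175835286102 [[ 0.578 -0.518  0.63   0.945]
 [ 0.816  0.365 -0.449 -0.321]
 [ 0.003  0.773  0.634  0.524]
 [ 0.     0.     0.     1.   ]]
side dict_keys(['img', 'fovy', 'cx', 'cy', 'world_from_camera']) 44.164909336634295 316.76429200443334 245.486998554996 [[-0.995  0.078 -0.058  0.443]
 [-0.097 -0.763  0.639  0.601]
 [ 0.006  0.641  0.767  0.823]
 [ 0.     0.     0.     1.   ]]
{'clock': 0.1, 'joints': array([ 1.16 ,  0.478,  0.022,  1.556, -0.011,  1.109, -0.083]), 'qvel': array([ 0.001, -0.002, -0.001, -0.003, -0.001, -0.   ,  0.   ]), 'tau': array([  0.005, -59.776,   1.614, -28.195,   0.013,   0.005,   0.   ]), 'tcp_pos': array([ 0.201, -0.644,  0.23 ]), 'orientation': array([-3.104, -0.474,  0.001]), 'contact_force': array([0.377, 0.232, 0.334]), 'moment': array([-0.017, -0.001, -0.02 ]), 'gripper_force': 0.0, 'grip_width': 0.08529606953820672}
```

View pics/scene0.png

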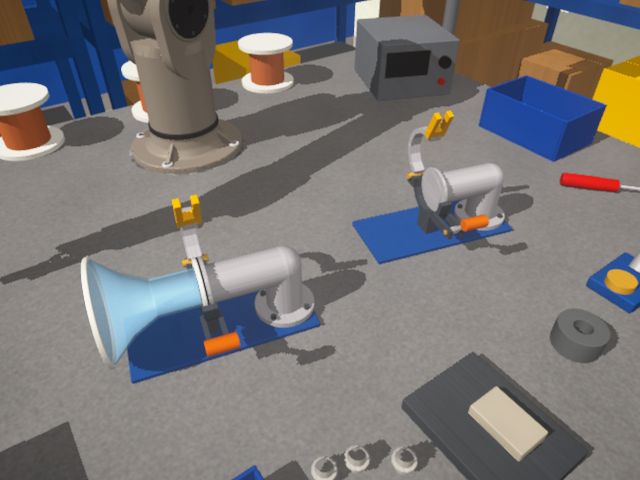

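View pics/side0.png

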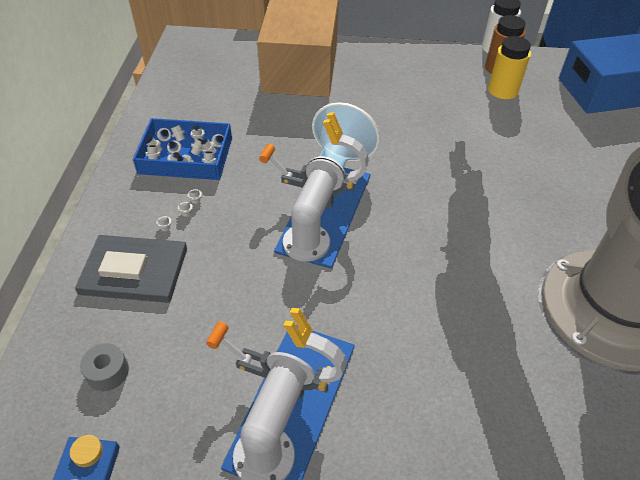

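The scene view shows the hood duct on the left (tab at about 187,211, handle at 222,344). In the side view it's the upper one (tab 333,127, handle 267,153). The bare duct is the right-hand one in the scene view and the lower one in the side view.

Run:
```python
from h import *
np.set_printoptions(precision=4,suppress=True)
def blobs(im,lo,hi,box):
    m=cv2.inRange(cv2.cvtColor(im,cv2.COLOR_BGR2HSV),lo,hi); M=np.zeros_like(m); x0,y0,x1,y1=box; M[y0:y1,x0:x1]=m[y0:y1,x0:x1]
    n,l,s,c=cv2.connectedComponentsWithStats(M); i=1+np.argmax(s[1:,4])
    r=cv2.minAreaRect(np.argwhere(l==i)[:,::-1].astype(np.float32)); return c[i],s[i],r
f=grab("scene");g=grab("side")
O=((3,170,120),(14,255,255));Y=((17,150,100),(30,255,255))
hs=blobs(f["img"],*O,(180,310,260,370));hd=blobs(g["img"],*O,(250,135,285,170))
ts=blobs(f["img"],*Y,(160,185,215,240));td=blobs(g["img"],*Y,(315,105,350,150))
for b in (hs,hd,ts,td): print(b)
H,e=tri(f,hs[0],g,hd[0]);T,e2=tri(f,ts[0],g,td[0]);print("handle",H,e,"tab",T,e2)
b=np.arccos((H[2]-.057)/.06);print("b",b)
a=None
from scipy.optimize import brentq
a=brentq(lambda a:.085+.122*np.sin(a)+.006*np.cos(a)-T[2],0.5,1.57) if T[2]<.206 else 1.5
print("a",a)
xh=.072+.06*np.sin(b);xt=-.05+.122*np.cos(a)-.006*np.sin(a)
print("dist pred",xh-xt,"meas",np.linalg.norm((H-T)[:2]))
yaw=np.arctan2(H[1]-T[1],H[0]-T[0]);ex=np.array([np.cos(yaw),np.sin(yaw)])
org=((H[:2]-ex*xh)+(T[:2]-ex*xt))/2;print("yaw",yaw,"org",org)
# base plate corners (blue) on z=0.. report
for n,F,box in(("scene",f,(120,270,325,380)),("side",g,(270,160,375,270))):
    c,s,r=blobs(F["img"],(105,150,50),(120,255,200),box)
    print(n,r); 
    for p in cv2.boxPoints(r): print(p,plane(F,*p,0.006)[:2])
# cross-check: reproject predicted points
ey=np.array([-ex[1],ex[0]])
for nm,q in(("rim centre",(0,-.125,.085)),("riser",(0,.105,.085)),("pivot",(.072,0,.057)),("hinge",(-.05,0,.085))):
    w=np.r_[org+ex*q[0]+ey*q[1],q[2]];print(nm,w,proj(f,w),proj(g,w))
```

```text
(array([221.5138, 343.6077]), array([204, 332,  36,  24, 543], dtype=int32), ((221.55963134765625, 343.5321350097656), (15.899917602539062, 34.67331314086914), 73.3007583618164))
(array([266.4148, 153.9481]), array([260, 144,  14,  19, 135], dtype=int32), ((266.6230773925781, 152.7846221923828), (8.806466102600098, 19.597488403320312), 29.744882583618164))
(array([186.91  , 211.9792]), array([172, 195,  30,  33, 578], dtype=int32), ((186.96829223632812, 210.6853485107422), (28.984861373901367, 27.1689395904541), 77.90524291992188))
(array([332.6667, 128.0282]), array([323, 112,  20,  32, 354], dtype=int32), ((332.52813720703125, 127.78253936767578), (30.78634262084961, 13.652600288391113), 67.61986541748047))
handle [ 0.6106 -0.2098  0.0993] 0.00037842911668149867 tab [ 0.4899 -0.1814  0.1909] 0.0018595492261527108
b 0.7894741927786153
a 0.9996217730406316
dist pred 0.10369087946808432 meas 0.12400867452551259
yaw -0.2313552027352583 org [ 0.4892 -0.1812]
scene ((218.34092712402344, 327.8986511230469), (53.88135528564453, 195.8596954345703), 72.86700439453125)
[116.8204 331.0027] [ 0
[... 329 characters left out ...]
 [ 0.4174 -0.275 ]
[329.8107 270.2545] [ 0.4769 -0.0258]
rim centre [ 0.4605 -0.3029  0.085 ] (np.float64(96.22994091060175), np.float64(305.2026292003403)) (np.float64(351.06645845241405), np.float64(132.87834867116322))
riser [ 0.5133 -0.079   0.085 ] (np.float64(278.1727120718006), np.float64(257.64521016874926)) (np.float64(312.1418732386181), np.float64(215.4213653788741))
pivot [ 0.5593 -0.1977  0.057 ] (np.float64(215.58835932614795), np.float64(333.4700881416866)) (np.float64(294.10850137152926), np.float64(177.2969283094381))
hinge [ 0.4405 -0.1697  0.085 ] (np.float64(192.36735278906713), np.float64(254.0608068742611)) (np.float64(357.77852828295244), np.float64(181.3967656528622))
```

```bash
cat >> h.py <<'E'
from scipy.spatial.transform import Rotation as Ro
def go(p,yaw=None,o=None):
    """shift/turn in tool axes to world TCP p, tool straight down, tool y along duct y (duct yaw)"""
    o=o or status.get_obs(); R=Ro.from_rotvec(o["orientation"])
    dp=R.inv().apply(np.array(p)-o["tcp_pos"]); out=[dp.round(4)]
    if yaw is not None:
        ey=np.array([-np.sin(yaw),np.cos(yaw),0]); z=np.array([0,0,-1.])
        for s in(1,-1):
            y=s*ey; Rt=Ro.from_matrix(np.c_[np.cross(y,z),y,z]); out.append((R.inv()*Rt).as_rotvec().round(4))
    return out
E
python3 - <<'E'
from h import *
print(go((.201,-.644,.34),-.225)); print(go((.491,-.182,.34),-.225))
print(Ro.from_rotvec(status.get_obs()["orientation"]).as_matrix().round(3))
E
```

```text
[array([-2.000e-04, -1.000e-04, -1.093e-01]), array([-5.0000e-04, -1.4000e-03, -2.6138e+00]), array([-1.000e-03,  4.000e-04,  5.278e-01])]
[array([ 0.4144, -0.3546, -0.109 ]), array([-5.0000e-04, -1.4000e-03, -2.6138e+00]), array([-1.000e-03,  4.000e-04,  5.278e-01])]
[[ 0.954  0.298 -0.   ]
 [ 0.298 -0.954  0.001]
 [-0.    -0.001 -1.   ]]
```

```bash
python3 -m handwheel '[{"dp":[0,0,-0.06],"delta_rot":[0,0,0]},{"dp":[0.03,-0.02,-0.1],"delta_rot":[0,0,0.1]},{"dp":[0.07,-0.06,-0.109],"delta_rot":[0,0,0.2]},{"dp":[0.115,-0.098,-0.109],"delta_rot":[0,0,0.3]},{"dp":[0.16,-0.137,-0.109],"delta_rot":[0,0,0.4]},{"dp":[0.205,-0.175,-0.109],"delta_rot":[0,0,0.528]},{"dp":[0.25,-0.214,-0.109],"delta_rot":[0,0,0.528]},{"dp":[0.295,-0.252,-0.109],"delta_rot":[0,0,0.528]},{"dp":[0.34,-0.29,-0.109],"delta_rot":[0,0,0.528]},{"dp":[0.385,-0.33,-0.109],"delta_rot":[0,0,0.528]},{"dp":[0.414,-0.355,-0.109],"delta_rot":[0,0,0.528]},{"dp":[0.414,-0.355,-0.109],"delta_rot":[0,0,0.528]}]' 1 30
python3 - <<'E'
from h import *
w=grab("wrist");cv2.imwrite("pics/w1.png",w["img"]);print(w["fovy"],np.array(w["world_from_camera"]).round(3))
print(status.get_obs()["joints"].round(3))
E
```

```text
clock: 1.7
tcp_pos: [0.492, -0.1783, 0.3402]
orientation: [-3.122, 0.342, -0.0]
contact_force: [-0.9, 0.2, -0.6]
grip_width: 0.0852
gripper_force: 0.0
69.08483687526152 [[-0.216  0.936  0.277  0.564]
 [-0.976 -0.207 -0.063 -0.195]
 [-0.001 -0.284  0.959  0.482]
 [ 0.     0.     0.     1.   ]]
[ 0.44   0.149 -0.233  1.759  0.036  1.238 -1.595]
```

View pics/w1.png

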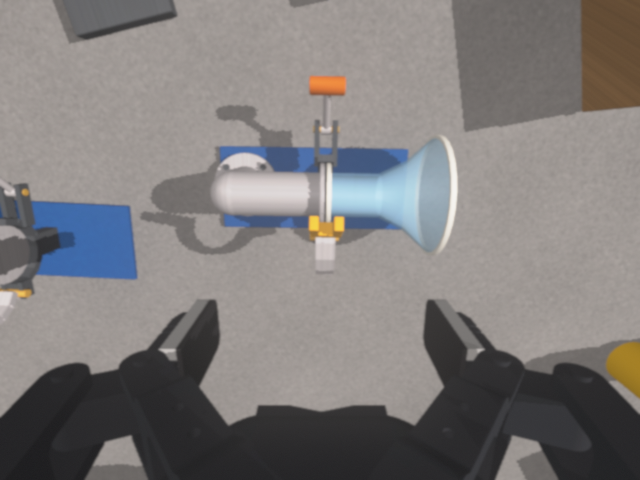

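The wrist view shows the handle at (328,85), the tab fork at (326,227) and the tube running along image rows, so the yaw is right. Next I'll triangulate with this view included.

Run:
```python
from h import *
np.set_printoptions(precision=4,suppress=True)
def rect(im,lo,hi,box):
    m=cv2.inRange(cv2.cvtColor(im,cv2.COLOR_BGR2HSV),lo,hi); x0,y0,x1,y1=box
    n,l,s,c=cv2.connectedComponentsWithStats(m[y0:y1,x0:x1]); i=1+np.argmax(s[1:,4])
    return c[i]+[x0,y0],cv2.minAreaRect((np.argwhere(l==i)[:,::-1]+[x0,y0]).astype(np.float32))
w=grab("wrist");f=grab("scene");O=((3,170,120),(14,255,255));Y=((17,150,80),(30,255,255))
h=rect(w["img"],*O,(300,65,360,105));t=rect(w["img"],*Y,(300,205,355,245));print(h,t)
b=rect(w["img"],(105,150,50),(120,255,200),(205,135,420,240))[1]
P=[plane(w,*p,.006)[:2] for p in cv2.boxPoints(b)];print("plate",np.array(P),cv2.boxPoints(b))
H,e=tri(w,h[0],f,(221.5,343.6));print("H w+scene",H,e)
g=vision.grab_frame("side");H2,e=tri(w,h[0],g,(266.4,153.9));print("H w+side",H2,e)
T,e=tri(w,t[0],g,(332.7,128.0));print("T",T,e)
bx=cv2.boxPoints(h[1]);print("handle corners",[plane(w,*p,H[2])[:2] for p in bx])
print("tab corners",[plane(w,*p,.195)[:2] for p in cv2.boxPoints(t[1])])
# tube axis edges: metal tube at column 290, hood neck col 345: print nothing; hinge & pivot pixel
print("pivot px",[plane(w,326,v,.057)[:2] for v in(130,160)])
```

```text
(array([323.7626,  83.8008]), ((323.5, 83.5), (15.0, 33.0), 90.0)) (array([322.1237, 225.3669]), ((322.5, 225.5), (19.0, 33.0), 90.0))Traceback (most recent call last):
  File "<stdin>", line 9, in <module>
  File "<stdin>", line 5, in rect
    return _wrapfunc(a, 'argmax', axis=axis, out=out, **kwds)
    return bound(*args, **kwds)
ValueError: attempt to get argmax of an empty sequence
```

Run:
```python
from h import *
np.set_printoptions(precision=4,suppress=True)
def rect(im,lo,hi,box):
    m=cv2.inRange(cv2.cvtColor(im,cv2.COLOR_BGR2HSV),lo,hi); x0,y0,x1,y1=box
    n,l,s,c=cv2.connectedComponentsWithStats(m[y0:y1,x0:x1]); i=1+np.argmax(s[1:,4])
    return c[i]+[x0,y0],cv2.minAreaRect((np.argwhere(l==i)[:,::-1]+[x0,y0]).astype(np.float32))
w=grab("wrist");f=grab("scene");g=grab("side");O=((3,170,120),(14,255,255));Y=((17,150,80),(30,255,255))
h=rect(w["img"],*O,(300,65,360,105));t=rect(w["img"],*Y,(300,205,355,245));print(h[0],t[0])
H,e=tri(w,h[0],f,(221.5,343.6));print("H w+scene",H,e)
H2,e=tri(w,h[0],g,(266.4,153.9));print("H w+side",H2,e)
T,e=tri(w,t[0],g,(332.7,128.0));print("T",T,e)
d=[plane(w,*p,H[2])[:2] for p in cv2.boxPoints(h[1])];print("handle",d)
print("tab",[plane(w,*p,.195)[:2] for p in cv2.boxPoints(t[1])])
m=cv2.inRange(cv2.cvtColor(w["img"],cv2.COLOR_BGR2HSV),(100,120,30),(125,255,255))[130:250,200:430]
p=np.argwhere(m)[:,::-1]
for c in(30,60,80,160,180): q=p[p[:,0]==c][:,1]; print(c+200,q.min()+130,q.max()+130) if len(q) else 0
print(status.get_obs()["tcp_pos"],status.get_obs()["orientation"], np.array(w["world_from_camera"]).round(3))
```

```text
[320.7791  83.1705] [319.     225.0101]
H w+scene [ 0.6123 -0.2109  0.1018] 0.0006879100936654104
H w+side [ 0.6119 -0.2114  0.0978] 0.0015602770617267174
T [ 0.4903 -0.1821  0.1909] 0.0021026851003856702
handle [array([ 0.6223, -0.1964]), array([ 0.6149, -0.2285]), array([ 0.6014, -0.2255]), array([ 0.6089, -0.1931])]
tab [array([ 0.4883, -0.166 ]), array([ 0.5042, -0.1706]), array([ 0.4966, -0.1982]), array([ 0.4806, -0.194 ])]
230 147 225
260 148 156
280 220 225
360 150 169
380 149 225
[ 0.4899 -0.1834  0.3403] [ 3.1209 -0.3569 -0.0003] [[-0.224  0.934  0.277  0.562]
 [-0.975 -0.215 -0.063 -0.2  ]
 [ 0.001 -0.284  0.959  0.482]
 [ 0.     0.     0.     1.   ]]
```

Run:
```python
from h import *
print(go((.4946,-.1836,.179),-.231),status.get_obs()["tcp_pos"])
```

```text
[array([ 0.0046, -0.0009,  0.1613]), array([-2.0000e-04,  6.0000e-04, -3.1383e+00]), array([0.0004, 0.0001, 0.0033])] [ 0.48994764 -0.18337111  0.3402759 ]
```

```bash
python3 -m handwheel '[{"dp":[0.004,-0.001,0.05],"delta_rot":[0,0,0]},{"dp":[0.004,-0.001,0.1],"delta_rot":[0,0,0]},{"dp":[0.004,-0.001,0.14],"delta_rot":[0,0,0]},{"dp":[0.004,-0.001,0.161],"delta_rot":[0,0,0]},{"dp":[0.004,-0.001,0.161],"delta_rot":[0,0,0]},{"dp":[0.004,-0.001,0.161],"delta_rot":[0,0,0]}]' 1 30
python3 -m handwheel '[{"dp":[0,0,0],"delta_rot":[0,0,0]},{"dp":[0,0,0],"delta_rot":[0,0,0]},{"dp":[0,0,0],"delta_rot":[0,0,0]},{"dp":[0,0,0],"delta_rot":[0,0,0]},{"dp":[0,0,0],"delta_rot":[0,0,0]},{"dp":[0,0,0],"delta_rot":[0,0,0]}]' 0 25
python3 - <<'E'
from h import *
a=grab("scene")["img"][130:370,40:360];b=grab("side")["img"][30:270,200:520]
cv2.imwrite("pics/g1.png",cv2.resize(np.hstack([a,b]),(800,300)))
E
```

```text
clock: 2.75
tcp_pos: [0.4953, -0.1826, 0.1804]
orientation: [3.121, -0.354, 0.003]
contact_force: [0.1, -0.2, 0.6]
grip_width: 0.0849
gripper_force: 0.0
clock: 3.5
tcp_pos: [0.495, -0.1827, 0.1798]
orientation: [3.121, -0.354, 0.001]
contact_force: [-1.6, -3.9, 4.9]
grip_width: 0.0276
gripper_force: 28.9
```

View pics/g1.png

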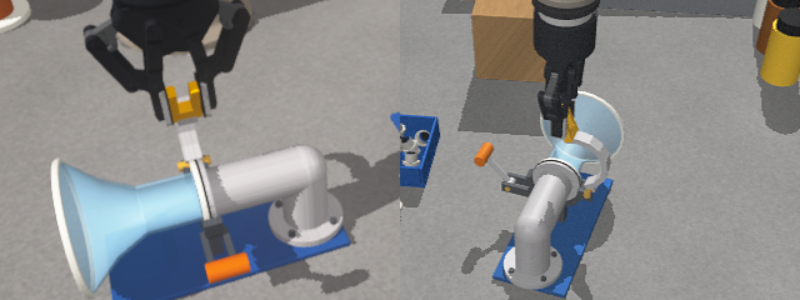

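The pads hold the tab at 27.6 mm. Next I'll work out the arc in tool axes.

Run:
```python
import numpy as np
g=lambda a:np.array([-50+122*np.cos(a)-6*np.sin(a),-(85+122*np.sin(a)+6*np.cos(a))])
for a in(1.16,1.05,.93,.81,.69,.57,.45,.33,.21,.1,0,-.08,-.15): print(a,(g(a)-g(1.16)).round(0))
```

```text
1.16 [0. 0.]
1.05 [12.  5.]
0.93 [25. 13.]
0.81 [37. 22.]
0.69 [47. 32.]
0.57 [56. 43.]
0.45 [64. 56.]
0.33 [70. 69.]
0.21 [75. 83.]
0.1 [78. 96.]
0 [ 79. 108.]
-0.08 [ 79. 118.]
-0.15 [ 78. 127.]
```

```bash
python3 -m handwheel '[{"dp":[0.006,0,0.002],"delta_rot":[0,0,0]},{"dp":[0.012,0,0.005],"delta_rot":[0,0,0]},{"dp":[0.025,0,0.013],"delta_rot":[0,0,0]},{"dp":[0.037,0,0.022],"delta_rot":[0,0,0]},{"dp":[0.047,0,0.032],"delta_rot":[0,0,0]},{"dp":[0.056,0,0.043],"delta_rot":[0,0,0]},{"dp":[0.064,0,0.056],"delta_rot":[0,0,0]},{"dp":[0.070,0,0.069],"delta_rot":[0,0,0]},{"dp":[0.075,0,0.083],"delta_rot":[0,0,0]},{"dp":[0.078,0,0.096],"delta_rot":[0,0,0]},{"dp":[0.079,0,0.102],"delta_rot":[0,0,0]},{"dp":[0.079,0,0.102],"delta_rot":[0,0,0]}]'
```

```text
clock: 5.1
tcp_pos: [0.572, -0.201, 0.0764]
orientation: [3.12, -0.355, 0.001]
contact_force: [1.0, -6.9, -0.9]
grip_width: 0.0276
gripper_force: 30.0
```

```bash
python3 -m handwheel '[{"dp":[0,0,0.005],"delta_rot":[0,0,0]},{"dp":[0,0,0.010],"delta_rot":[0,0,0]},{"dp":[0,0,0.013],"delta_rot":[0,0,0]},{"dp":[0,0,0.015],"delta_rot":[0,0,0]},{"dp":[0,0,0.015],"delta_rot":[0,0,0]}]'
python3 - <<'E'
from h import *
a=grab("scene")["img"][200:400,100:340];b=grab("side")["img"][90:290,220:460]
cv2.imwrite("pics/g2.png",cv2.resize(np.hstack([a,b]),(800,333)))
E
```

```text
clock: 5.72
tcp_pos: [0.5727, -0.2012, 0.0646]
orientation: [3.12, -0.355, 0.004]
contact_force: [-6.2, -3.9, 21.2]
grip_width: 0.0274
gripper_force: 32.5
```

View pics/g2.png

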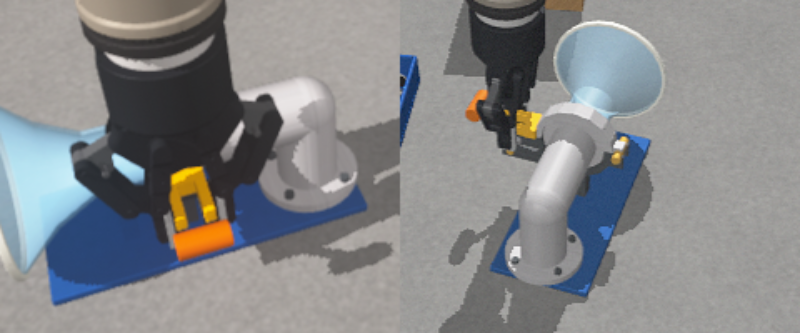

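```bash
python3 -m handwheel '[{"dp":[0,0,-0.005],"delta_rot":[0,0,0]},{"dp":[0,0,-0.005],"delta_rot":[0,0,0]},{"dp":[0,0,-0.005],"delta_rot":[0,0,0]},{"dp":[0,0,-0.005],"delta_rot":[0,0,0]},{"dp":[0,0,-0.05],"delta_rot":[0,0,0]},{"dp":[0,0,-0.10],"delta_rot":[0,0,0]},{"dp":[0,0,-0.15],"delta_rot":[0,0,0]},{"dp":[0,0,-0.15],"delta_rot":[0,0,0]},{"dp":[0,0,-0.15],"delta_rot":[0,0,0]}]' 1 30
python3 - <<'E'
from h import *
np.set_printoptions(precision=4,suppress=True)
f=grab("scene");g=grab("side");w=grab("wrist");print(status.get_obs()["tcp_pos"])
O=((3,170,120),(14,255,255))
def c(F,box):
    x0,y0,x1,y1=box;m=cv2.inRange(cv2.cvtColor(F["img"],cv2.COLOR_BGR2HSV),*O)[y0:y1,x0:x1];n,l,s,k=cv2.connectedComponentsWithStats(m);i=1+np.argmax(s[1:,4]);return k[i]+[x0,y0],s[i]
cf=c(f,(180,310,260,370));cw=c(w,(200,0,450,400));print(cf,cw)
H,e=tri(w,cw[0],f,cf[0]);print(H,e);ex=np.array([.9735,-.2287]);print("frame x",(H[:2]-[.5012,-.1851])@ex,"y",(H[:2]-[.5012,-.1851])@[.2287,.9735])
a=f["img"][200:400,100:340];b=g["img"][90:290,220:460]
cv2.imwrite("pics/g3.png",np.vstack([cv2.resize(np.hstack([a,b]),(640,267)),cv2.resize(w["img"],(400,300))[:,:].copy() if 0 else np.pad(cv2.resize(w["img"],(420,315)),((0,0),(0,220),(0,0)))]))
E
```

```text
clock: 6.95
tcp_pos: [0.5712, -0.1995, 0.2116]
orientation: [-3.122, 0.353, 0.001]
contact_force: [-0.5, -0.2, -0.1]
grip_width: 0.0856
gripper_force: 0.0
[ 0.5707 -0.1993  0.2105]
(array([222.4009, 348.1843]), array([ 25,  28,  35,  18, 217], dtype=int32)) (array([323.7996, 181.7208]), array([ 100,  171,   49,   23, 1053], dtype=int32))
[ 0.6107 -0.2103  0.092 ] 0.0006510417207157138
frame x 0.11238932779602864 y 0.0005043049596727932
```

View pics/g3.png

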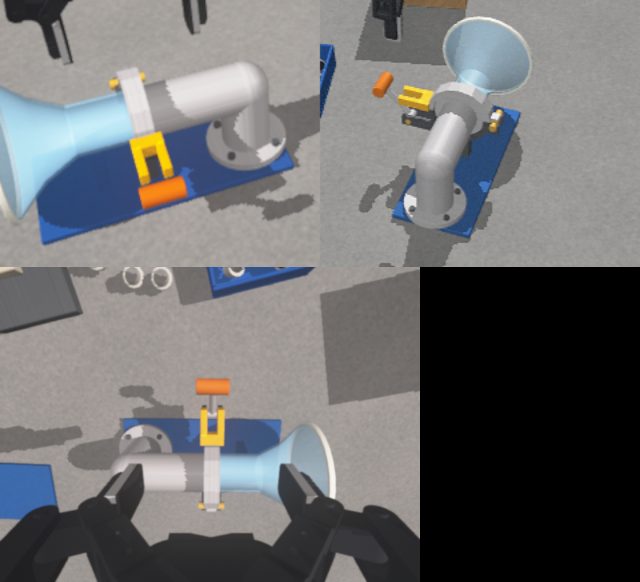

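The ring looks shut and the bolt is still leaning. I'll check the tab height and the handle position.

Run:
```python
from h import *
np.set_printoptions(precision=4,suppress=True)
f=grab("scene");g=grab("side");w=grab("wrist")
O=((3,150,60),(14,255,255));Y=((17,150,60),(30,255,255))
def c(F,r,box):
    x0,y0,x1,y1=box;m=cv2.inRange(cv2.cvtColor(F["img"],cv2.COLOR_BGR2HSV),*r)[y0:y1,x0:x1];n,l,s,k=cv2.connectedComponentsWithStats(m);i=1+np.argmax(s[1:,4]);return k[i]+[x0,y0],s[i]
o=np.array([.5012,-.1851]);ex=np.array([.9735,-.2287]);ey=np.array([.2287,.9735])
for nm,r,bf,bg,bw in(("handle",O,(190,310,260,370),(250,135,285,170),(280,160,370,210)),("tab",Y,(190,290,240,345),(270,145,310,180),(295,200,350,275))):
    cf,cg,cw=c(f,r,bf),c(g,r,bg),c(w,r,bw);print(nm,cf[1],cg[1],cw[1])
    for p in(tri(w,cw[0],f,cf[0]),tri(w,cw[0],g,cg[0]),tri(f,cf[0],g,cg[0])):
        d=p[0][:2]-o;print("  duct x,y,z",d@ex,d@ey,p[0][2],"gap",p[1])
```

```text
handle [ 14  22  36  25 345] [ 10   9  15  19 158] [  19   11   51   24 1156]
  duct x,y,z 0.11325471306973257 0.0004881125832977458 0.09950925223849388 gap 0.000711700057357028
  duct x,y,z 0.11288404692749139 -1.932513719071771e-05 0.09895147527976936 gap 0.0005909866204416086
  duct x,y,z 0.1126733606258488 0.0005798504842517184 0.09923502382214466 gap 0.000860882791502271
tab [  7   9  33  39 686] [  9   9  26  20 328] [  11   16   36   57 1351]
  duct x,y,z 0.06076113054202701 0.0008103508046829449 0.08944482068898385 gap 0.001190294437363703
  duct x,y,z 0.062394436693236945 0.0008935409960733141 0.09168729225556269 gap 0.0023163854819461226
  duct x,y,z 0.06312313823605362 0.001417364859330944 0.09158117534056362 gap 0.0005574733133585576
```

```bash
python3 -m handwheel '[{"dp":[0.042,0.002,0.01],"delta_rot":[0,0,0]},{"dp":[0.042,0.002,0.05],"delta_rot":[0,0,0]},{"dp":[0.042,0.002,0.09],"delta_rot":[0,0,0]},{"dp":[0.042,0.002,0.12],"delta_rot":[0,0,0]},{"dp":[0.042,0.002,0.130],"delta_rot":[0,0,0]},{"dp":[0.042,0.002,0.130],"delta_rot":[0,0,0]}]' 1 30
python3 -m handwheel '[{"dp":[0,0,0],"delta_rot":[0,0,0]},{"dp":[0,0,0],"delta_rot":[0,0,0]},{"dp":[0,0,0],"delta_rot":[0,0,0]},{"dp":[0,0,0],"delta_rot":[0,0,0]},{"dp":[0,0,0],"delta_rot":[0,0,0]},{"dp":[0,0,0],"delta_rot":[0,0,0]}]' 0 25
python3 - <<'E'
import numpy as np
g=lambda b:np.array([72+60*np.sin(b),-(57+60*np.cos(b))])
for b in(.765,.65,.53,.41,.29,.17,.07,0,-.1,-.15): print(b,(g(b)-g(.765)).round(0))
E
```

```text
clock: 8.0
tcp_pos: [0.6121, -0.2108, 0.0821]
orientation: [-3.122, 0.353, 0.001]
contact_force: [-0.4, 0.1, 0.3]
grip_width: 0.0854
gripper_force: 0.0
clock: 8.75
tcp_pos: [0.6131, -0.2109, 0.0831]
orientation: [3.122, -0.353, 0.003]
contact_force: [1.7, 0.5, 4.7]
grip_width: 0.0357
gripper_force: 29.5
0.765 [0. 0.]
0.65 [-5. -4.]
0.53 [-11.  -8.]
0.41 [-18. -12.]
0.29 [-24. -14.]
0.17 [-31. -16.]
0.07 [-37. -17.]
0 [-42. -17.]
-0.1 [-48. -16.]
-0.15 [-51. -16.]
```

```bash
python3 -m handwheel '[{"dp":[-0.005,0,-0.004],"delta_rot":[0,0,0]},{"dp":[-0.011,0,-0.008],"delta_rot":[0,0,0]},{"dp":[-0.018,0,-0.012],"delta_rot":[0,0,0]},{"dp":[-0.024,0,-0.014],"delta_rot":[0,0,0]},{"dp":[-0.031,0,-0.016],"delta_rot":[0,0,0]},{"dp":[-0.037,0,-0.017],"delta_rot":[0,0,0]},{"dp":[-0.042,0,-0.017],"delta_rot":[0,0,0]},{"dp":[-0.048,0,-0.017],"delta_rot":[0,0,0]},{"dp":[-0.051,0,-0.016],"delta_rot":[0,0,0]},{"dp":[-0.051,0,-0.016],"delta_rot":[0,0,0]},{"dp":[-0.051,0,-0.016],"delta_rot":[0,0,0]}]'
```

```text
clock: 10.12
tcp_pos: [0.5662, -0.1999, 0.0999]
orientation: [3.121, -0.353, 0.013]
contact_force: [10.6, -1.1, 0.1]
grip_width: 0.0354
gripper_force: 27.8
```

```bash
python3 -m handwheel '[{"dp":[0,0,0],"delta_rot":[0,0,0]},{"dp":[0,0,0],"delta_rot":[0,0,0]},{"dp":[0,0,0],"delta_rot":[0,0,0]},{"dp":[0,0,0],"delta_rot":[0,0,0]},{"dp":[0,0,-0.04],"delta_rot":[0,0,0]},{"dp":[0,0,-0.10],"delta_rot":[0,0,0]},{"dp":[0,0,-0.15],"delta_rot":[0,0,0]},{"dp":[0,0,-0.15],"delta_rot":[0,0,0]},{"dp":[0,0,-0.15],"delta_rot":[0,0,0]}]' 1 30
python3 - <<'E'
from h import *
np.set_printoptions(precision=4,suppress=True)
f=grab("scene");g=grab("side");w=grab("wrist")
O=((3,150,60),(14,255,255));Y=((17,150,60),(30,255,255))
def c(F,r,box):
    x0,y0,x1,y1=box;m=cv2.inRange(cv2.cvtColor(F["img"],cv2.COLOR_BGR2HSV),*r)[y0:y1,x0:x1];n,l,s,k=cv2.connectedComponentsWithStats(m);i=1+np.argmax(s[1:,4]);return k[i]+[x0,y0],s[i]
o=np.array([.5012,-.1851]);ex=np.array([.9735,-.2287]);ey=np.array([.2287,.9735])
cf,cg,cw=c(f,O,(180,270,260,360)),c(g,O,(255,125,320,180)),c(w,O,(260,150,380,400));print(cf[1],cg[1],cw[1])
for p in(tri(w,cw[0],f,cf[0]),tri(w,cw[0],g,cg[0]),tri(f,cf[0],g,cg[0])):
    d=p[0][:2]-o;print("  duct x,y,z",d@ex,d@ey,p[0][2],"gap",p[1])
a=f["img"][200:400,100:340];b=g["img"][90:290,220:460]
cv2.imwrite("pics/g4.png",cv2.resize(np.hstack([a,b]),(800,333)))
E
```

```text
clock: 11.25
tcp_pos: [0.5619, -0.1994, 0.2477]
orientation: [-3.122, 0.353, 0.002]
contact_force: [-0.4, 0.0, -0.0]
grip_width: 0.0855
gripper_force: 0.0
[ 15  26  34  23 502] [ 25  17  15  19 156] [ 39  59  45  21 919]
  duct x,y,z 0.07237655707248203 0.0007220556563920649 0.11650408046795527 gap 0.0011619713289765694
  duct x,y,z 0.07173787329295195 -0.00010488686945564485 0.11584940994264514 gap 0.000956603358909524
  duct x,y,z 0.07146309541398418 0.0008474331813666889 0.11624990609625444 gap 0.0014715965098567535
```

View pics/g4.png

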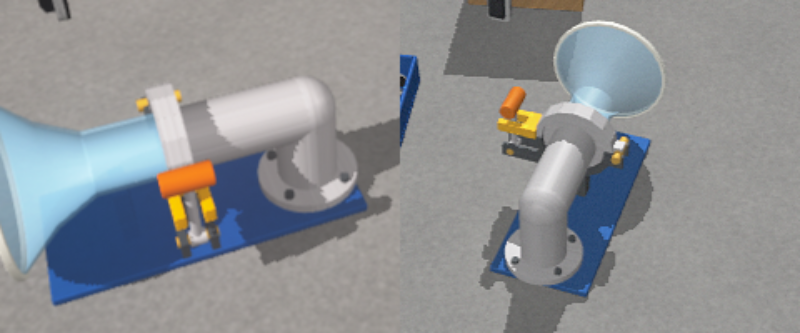

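The handle sits at duct x = 72 mm and z = 116 mm, so the bolt is upright in the fork. The ring is shut and the gripper is clear.

```bash
python3 -c "from bench import r; print(r.hand_in())"
```

```text
the job is handed in; nothing more can be done
None
```

I shut the hood duct's clamp ring, latched it with the bolt upright in the fork, released it without touching the other duct, and handed the job in at about 11 s of the 42 s allowed.

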